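# Reset the parts tumbler's speed lever to idle, then set it to the green tab

## Robot

A 6-joint arm with a two-finger parallel gripper is mounted at the origin on the work surface; the furniture and walls round the work are solid. World frame = base frame: x ahead of the robot, y to its left, z up, the work surface at z = 0. Lengths are in m, angles in rad, forces in N, time in s.
With the tool pointing down it reaches from about 0.35 to 0.925 m from the base axis. Payload 6.4 kg.
Tool frame: the origin (TCP) lies between the finger pads; the fingertips stand 22 mm ahead of it and the grasp point (between the pads) lies 3 mm ahead of it; z points along the fingers, y is the direction in which the jaws open and shut (so a half turn about z gives the same grasp; the last joint's range is limited). The gripper opens to 94 mm and grips with 3 to 60 N. Pads are 16 mm wide; open, the fingers measure 119 mm over their backs; the gripper's body (75 mm by 177 mm) begins 78 mm behind the grasp point.
Start: joints at [-1.28, 0.245, 1.558, -0, 1.339, -0.174], TCP at [0.291, -0.581, 0.227] pointing down, gripper open.
Joint ranges: [-3.13, 3.13], [-1.02, 2.26], [0.13, 2.54], [-0.95, 4.09], [0.21, 2.88], [-2.74, 2.74]. Speed limits (rad/s): [2.57, 2.57, 3.14, 3.14, 3.14, 3.14].

## Interface

Orientations are given as a rotation vector (axis times angle).
In Python, from bench import arm gives the robot as it stands.
- The arm moves only by the tool move_arm, never from a script. Its argument "motion" is a list of rows, each an object with "translation": the shift along the world's x, y, z in mm, a list of three; "spin": the turn about the world's z in rad; "grip": the finger opening in mm, from 0 to 94. A call has exactly 5 rows; each row is the pose to reach, as a shift and turn from the pose commanded when the call began; what a row does not reach only later rows make up. A row lasts 1/10 s, in which the tool goes at most 50 mm and 8.59 degrees, less where a joint would pass 70% of its speed; a pose out of reach is approached as far as the arm can. A call with a gripper value outside its range is refused whole. The fingers move at their own pace and stop on an object; the grip force is fixed at half the most. Time passes only in rows, so rows that repeat a pose let the fingers close, or fill a call up. It gives the time, the measured TCP pose, the force and the opening at its end, in the units of the state.
- arm.get_obs(): the state, without advancing time (a new reading comes with each control period).
- arm.capture(name): name is "scene" or "top"; returns the picture (384x512x3 uint8, blue, green, red); there is no depth.
- arm.camera_model(name): a dict with "fx", "fy", "cx", "cy" (pixels), "extrinsics" (4x4, takes a point from camera to world coordinates). Camera axes: x right, y down, z forward; pixel columns grow to the right and rows downward; lengths in m; the calibration is good to about 2 mm. A picture is of the moment at which its call begins. camera_model takes no time and is no camera call.
- arm.finish_job(): hands the job in, once; it reports no verdict.
The state is a dict: "time": time; "joints": joint angles; "joint_velocities": joint speeds; "joint_torque": joint torques, N m; "position": TCP position; "orientation": TCP orientation; "wrist_force": force on the tool from outside, world axes, zero at the start; "ft_torque": the same for the moment, N m; "opening": finger opening in m.
Only numpy, scipy, OpenCV 4.12 (cv2) and the standard library are available. Lean on these libraries where they do the work, as an engineer would, in place of code of your own. Each camera call takes 0.05 s, during which the arm holds its last target.

## Task

Reset the drive of the blue parts tumbler: take its black-gripped speed lever fully back to the idle stop (the red block at the right-hand end of the scale, seen from the front of the machine) and leave it there for about a second. Then set the lever so that its white pointer lines up with the green tab, and let go. Do not shift the green tab or disturb the oil bottle, the loupe and the small bore brush in front of the machine.

Things in the scene. Friction and masses are not known exactly. Their poses are not given: they have to be found in the camera images.
- tumbler: Blue bench tumbler fixed to the table, 215 deep, 298 wide, 357 high. Origin: middle of its underside; x from its front to its back, y to its left seen from the front (robot's side), z up. Its front panel slopes up and away at 35 degrees, from x = -110, z = 37 mm to x = 60, z = 155. Steel cheek plates at y = +-137 to +-149, behind x = -10, carry the drum over the panel.
- drum_axis (a point): Middle of the tumbler's fixed drum: 134 in diameter, 250 long along the machine's y, at x = 25, z = 290 mm in the machine's frame; machine's axes. Its underside (z = 223) overhangs the lever's grip, so a tool gets at the grip only leaning over to the machine's front, 30 to 50 degrees from vertical (35 lies along the grip).
- speed_lever (a joint): Lever's angle (rad) about an axis square to the panel (leaning 35 degrees from vertical to the front) through point lever_hinge. 0: it points straight up the slope; positive: turned left seen from the front (anticlockwise looking onto the panel). Range -0.65 (idle, at the red block at the right end) to 0.65. It stays where left; friction takes about 3 N at the grip.
- lever_hinge (a point): Centre of the lever's hinge, on the panel's surface. Fixed to the machine, with the machine's axes.
- lever_grip (a point): Point on the axis of the lever's black round grip, 21 in diameter, 95 mm from the hinge axis, 40 mm above the panel. The grip stands square to the panel, from 14 to 60 mm above it, on a 14 mm wide flat steel arm (8 to 14 mm above the panel). Site x points along the lever away from the hinge, z off the panel.
- lever_pointer (a point): End of the lever's thin white pointer, 5 mm wide, 124 mm from the hinge axis and 10 mm above the panel. Same axes as lever_grip.
- green_tab (a joint): Angle (rad) at which the green tab sits on the scale, about the same hinge axis and with the same zero and sense as the lever's. The tab is held by stiff friction and must stay where it is. The lever is set when both angles are equal.
- tab_mark (a point): Point of the green tab (a block 26 x 14 x 10 mm with a 5 mm wide nose towards the hinge), 138 mm from the hinge axis, 10 mm above the panel; x points away from the hinge, z off the panel.
- oil_bottle_red: Bystander: white oil bottle with red cap, 36 in diameter, 105 high, standing on the table; origin: middle of its underside.
- loupe: Bystander: black eye loupe, 34 in diameter, 34 high, standing on the table; origin: middle of its underside.
- bore_brush_1: Bystander: short bore brush with steel ferrule and black bristles, lying flat on the table, 9 x 57 x 9, long along its y; origin: middle of its underside.

How it is judged:
On the way:
1. the lever rests at the idle stop (within 0.05 rad of it) for half a second (value of joint speed_lever below -0.6 rad), for 0.5 s.
At the end, for the whole second after the job is handed in: the lever rests, released, with its pointer lined up with the green tab within 0.07 rad (4 degrees, about 9 mm at the pointer's end) (angle between the x axis of lever_pointer and the x axis of tab_mark, either way round below 0.07 rad and velocity of joint speed_lever between -0.05 and 0.05 rad/s); the robot touches nothing.
It fails at once if the green tab is shifted more than 6 mm (distance of tab_mark from where it was at the start of the episode above 0.006 m).
It fails at once if the oil bottle is moved more than 20 mm (distance of oil_bottle_red from where it was at the start of the episode above 0.02 m).
It fails at once if the loupe is moved more than 20 mm (distance of loupe from where it was at the start of the episode above 0.02 m).
It fails at once if the bore brush is moved more than 20 mm (distance of bore_brush_1 from where it was at the start of the episode above 0.02 m).
It also fails if it takes over 43 s, if anything falls off the work surface, if the arm or the gripper's body presses on something with over 40 N, if the wrist force passes 120 N, or if a joint passes its speed limit or range.

## Working session

There is one attempt and no reset: what is moved stays moved. The work goes in short steps, Python scripts to look and compute and a tool call to move; the robot and the scene stay as the last step left them, time stands still between calls to the robot, and variables do not carry over. Pictures are saved under pics/ and viewed, and the job is handed in when it is done.

Besides the shell and the picture viewer there is one more tool, called after "Request:" by a JSON object that holds its "fn" and its "kwargs". move_arm: Moves the arm, as the interface text tells. Its arguments: {"type":"object","properties":{"motion":{"type":"array","items":{"type":"object","properties":{"translation":{"type":"array","items":{"type":"number"}},"spin":{"type":"number"},"grip":{"type":"number"}}}}},"required":["motion"]}

```bash
mkdir -p pics; ls; python3 - <<'E'
from bench import arm
import cv2,numpy as np
np.set_printoptions(precision=4,suppress=True)
for n in("scene","top"):
    im=arm.capture(n); cv2.imwrite(f"pics/{n}0.png",im)
    m=arm.camera_model(n); print(n,m["fx"],m["fy"],m["cx"],m["cy"]);print(np.array(m["extrinsics"]))
o=arm.get_obs();print(o["time"],o["position"],o["orientation"],o["opening"])
E
```

```text
pics
scene 478.36892841042135 478.36892841042135 256.1392451557056 194.54865972482094
[[-0.3706 -0.4289  0.8238 -0.3444]
 [-0.9286  0.1863 -0.3208  0.4862]
 [-0.0159 -0.8839 -0.4674  0.6801]
 [ 0.      0.      0.      1.    ]]
top 432.05685404699847 432.05685404699847 253.20238124288306 192.55436980604912
[[ 0.0273 -0.9881  0.1512  0.3577]
 [-0.9995 -0.0251  0.017   0.1682]
 [-0.013  -0.1516 -0.9884  1.0598]
 [ 0.      0.      0.      1.    ]]
0.1 [ 0.2912 -0.5806  0.2265] [-3.0555 -0.7232  0.0002] 0.09378797300533859
```

View pics/scene0.png

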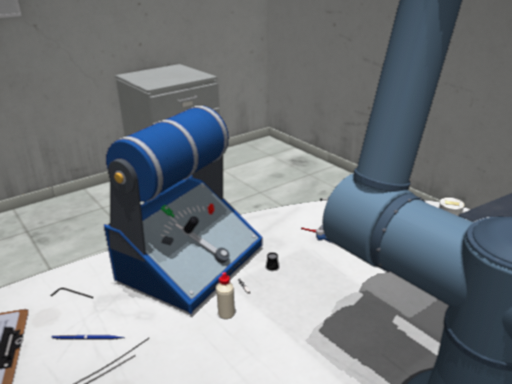

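View pics/top0.png

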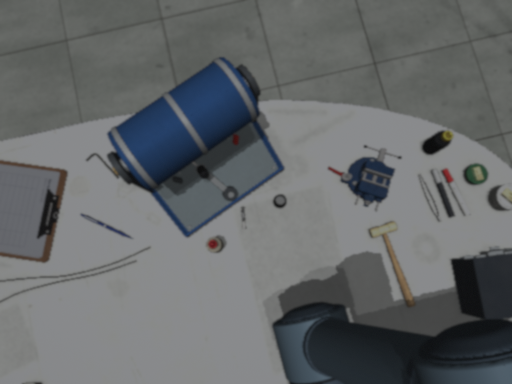

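```bash
python3 - <<'E'
import cv2
a=cv2.imread("pics/scene0.png")[95:335,90:310]; cv2.imwrite("pics/s0c.png",cv2.resize(a,None,fx=2.5,fy=2.5,interpolation=cv2.INTER_CUBIC))
a=cv2.imread("pics/top0.png")[50:260,80:300]; cv2.imwrite("pics/t0c.png",cv2.resize(a,None,fx=2.7,fy=2.7,interpolation=cv2.INTER_CUBIC))
E
```

```text
(no output)
```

View pics/s0c.png

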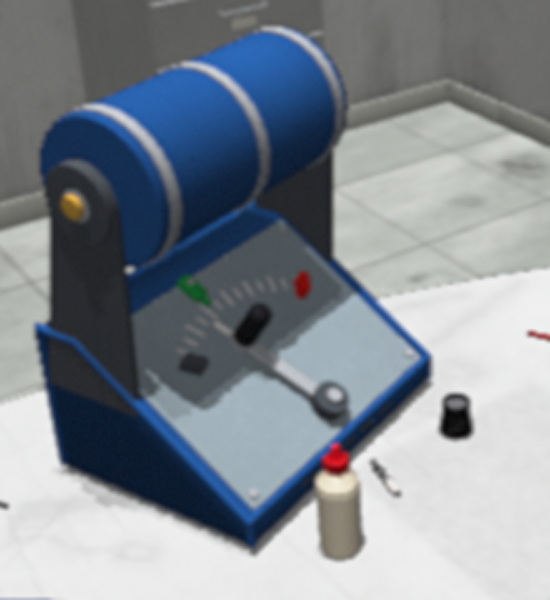

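View pics/t0c.png

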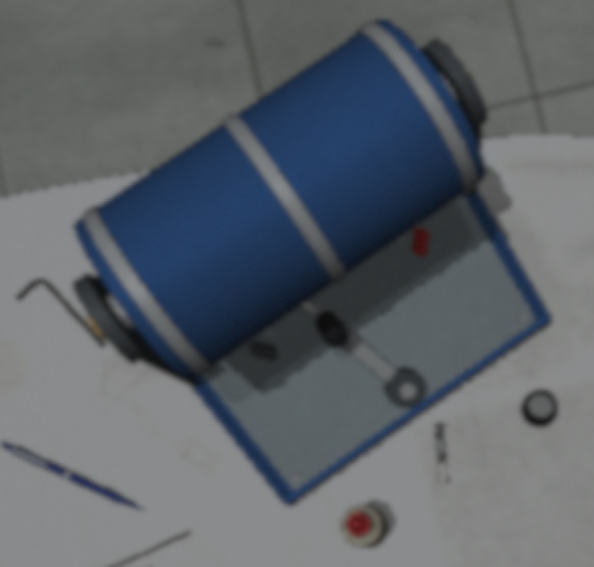

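```bash
cat > h.py <<'E'
import numpy as np,cv2
from bench import arm
np.set_printoptions(precision=4,suppress=True)
M={n:arm.camera_model(n) for n in("scene","top")}
def ray(n,p):
    m=M[n];T=np.array(m["extrinsics"]);d=T[:3,:3]@np.array([(p[0]-m["cx"])/m["fx"],(p[1]-m["cy"])/m["fy"],1]);return T[:3,3],d/np.linalg.norm(d)
def tri(ps,pt):
    A=[];b=[]
    for n,p in(("scene",ps),("top",pt)):
        o,d=ray(n,p);P=np.eye(3)-np.outer(d,d);A.append(P);b.append(P@o)
    A=np.vstack(A);b=np.hstack(b);x=np.linalg.lstsq(A,b,rcond=None)[0];return x,np.abs(A@x-b).max()
def proj(n,X):
    m=M[n];T=np.linalg.inv(np.array(m["extrinsics"]));c=T[:3,:3]@X+T[:3,3];return np.array([m["fx"]*c[0]/c[2]+m["cx"],m["fy"]*c[1]/c[2]+m["cy"]])
def plane(n,p,q,nv):
    o,d=ray(n,p);return o+d*((q-o)@nv)/(d@nv)
E
python3 - <<'E'
from h import *
s=lambda x,y:(x/2.5+90,y/2.5+95)
t=lambda x,y:(x/2.7+80,y/2.7+50)
L,e=tri(s(251,516),t(291,498));print(L,e)
R,e=tri(s(431,361),t(549,320));print(R,e,np.linalg.norm(L-R))
H,e=tri(s(331,395),t(406,385));print("hinge",H,e)
# hinge knob, grip top
G,e=tri(s(262,312),t(330,318));print("griptop?",G,e)
# yaw
d=(L-R);yaw=np.arctan2(-d[0],d[1]);print("yaw",yaw)
for z in (.037,):
    a=plane("scene",s(251,516),np.array([0,0,z]),np.array([0,0,1.]));b=plane("scene",s(431,361),np.array([0,0,z]),np.array([0,0,1.]));print(a,b,np.linalg.norm(a-b))
    a=plane("top",t(291,498),np.array([0,0,z]),np.array([0,0,1.]));b=plane("top",t(549,320),np.array([0,0,z]),np.array([0,0,1.]));print(a,b,np.linalg.norm(a-b))
E
```

```text
[0.4103 0.3385 0.0377] 0.0008399937741655483
[0.576  0.1139 0.0297] 0.0004409123550980637 0.27924044646273294
hinge [0.5081 0.2381 0.0664] 0.00034981254458760214
griptop? [0.5471 0.2904 0.1446] 0.005277871134709511
yaw 0.6356238052680541
[0.4116 0.3392 0.037 ] [0.5654 0.1177 0.037 ] 0.26965353819066046
[0.4101 0.3378 0.037 ] [0.5747 0.1147 0.037 ] 0.27720703334739316
```

Request:
{"fn": "move_arm", "kwargs": {"motion": [{"translation":[0,0,50],"spin":0,"grip":0},{"translation":[0,30,100],"spin":0,"grip":0},{"translation":[0,60,150],"spin":0,"grip":0},{"translation":[0,90,190],"spin":0,"grip":0},{"translation":[0,120,230],"spin":0,"grip":0}]}}

```text
time: 0.6
position: [0.2911, -0.4696, 0.4454]
orientation: [-3.057, -0.723, 0.0]
wrist_force: [0.8, -0.1, 0.8]
opening: 0.0574
```

```bash
python3 - <<'E'
from h import *
o=arm.get_obs()
print(o["time"],o["joints"],o["position"],o["orientation"],o["joint_velocities"],o["opening"])
E
```

```text
0.6 [-1.221  -0.0751  1.5103  0.0001  1.707  -0.1147] [ 0.2911 -0.4696  0.4454] [-3.0567 -0.723   0.    ] [ 0.1823 -0.6377 -0.0873 -0.0001  0.7213  0.1771] 0.05738790548555377
```

Request:
{"fn": "move_arm", "kwargs": {"motion": [{"translation":[15,40,25],"spin":0,"grip":0},{"translation":[30,80,50],"spin":0,"grip":0},{"translation":[45,120,75],"spin":0,"grip":0},{"translation":[60,160,100],"spin":0,"grip":0},{"translation":[80,200,120],"spin":0,"grip":0}]}}

```text
time: 1.1
position: [0.3713, -0.2692, 0.5656]
orientation: [3.056, 0.722, 0.001]
wrist_force: [0.5, -0.2, 0.6]
opening: 0.0175
```

Request:
{"fn": "move_arm", "kwargs": {"motion": [{"translation":[25,35,20],"spin":0,"grip":0},{"translation":[50,70,40],"spin":0,"grip":0},{"translation":[75,105,60],"spin":0,"grip":0},{"translation":[105,135,80],"spin":0,"grip":0},{"translation":[140,165,100],"spin":0,"grip":0}]}}

```text
time: 1.6
position: [0.5116, -0.1042, 0.6653]
orientation: [3.056, 0.724, 0.001]
wrist_force: [0.7, -0.6, -0.4]
opening: 0.0006
```

Request:
{"fn": "move_arm", "kwargs": {"motion": [{"translation":[45,0,0],"spin":0,"grip":0},{"translation":[90,0,0],"spin":0,"grip":0},{"translation":[135,0,0],"spin":0,"grip":0},{"translation":[180,0,0],"spin":0,"grip":0},{"translation":[225,0,0],"spin":0,"grip":0}]}}

```text
time: 2.1
position: [0.7275, -0.1062, 0.6636]
orientation: [-3.055, -0.724, 0.004]
wrist_force: [0.4, -1.1, 1.2]
opening: 0.0001
```

```bash
python3 - <<'E'
from h import *
from scipy.spatial.transform import Rotation as R
o=arm.get_obs()
print(o["time"],o["joints"],o["position"],o["joint_velocities"],o["opening"]);print(R.from_rotvec(o["orientation"]).as_matrix())
E
```

```text
2.1 [-0.2988  0.618   0.2732  0.      2.2532  0.8067] [ 0.7275 -0.1062  0.6636] [ 0.1255  1.513  -2.2417 -0.0026  0.7053  0.132 ] 0.00014789996846827145
[[ 0.8937  0.4487 -0.0027]
 [ 0.4487 -0.8937  0.0009]
 [-0.002  -0.002  -1.    ]]
```

Request:
{"fn": "move_arm", "kwargs": {"motion": [{"translation":[30,0,10],"spin":0,"grip":0},{"translation":[60,0,20],"spin":0,"grip":0},{"translation":[90,0,30],"spin":0,"grip":0},{"translation":[120,0,40],"spin":0,"grip":0},{"translation":[150,0,50],"spin":0,"grip":0}]}}

```text
time: 2.6
position: [0.768, -0.0963, 0.6464]
orientation: [3.044, 0.721, 0.049]
wrist_force: [-0.1, 0.5, -0.6]
opening: 0.0008
```

```bash
cat > st.py <<'E'
from h import *
from scipy.spatial.transform import Rotation as R
o=arm.get_obs()
print(o["time"],o["joints"],o["position"],o["joint_velocities"],o["opening"]);Rm=R.from_rotvec(o["orientation"]).as_matrix();print("z",Rm[:,2],"y",Rm[:,1],"F",o["wrist_force"])
E
python3 st.py
```

```text
2.6 [-0.2721  0.7361  0.1265  0.0053  2.2452  0.8372] [ 0.768  -0.0963  0.6464] [ 0.035   0.0728  0.0008  0.0004 -0.0694  0.0379] 0.0007748803641999585
z [ 0.0337 -0.0051 -0.9994] y [ 0.448  -0.8938  0.0197] F [-0.1114  0.4767 -0.6452]
```

Request:
{"fn": "move_arm", "kwargs": {"motion": [{"translation":[50,0,0],"spin":0,"grip":0},{"translation":[100,0,0],"spin":0,"grip":0},{"translation":[150,0,0],"spin":0,"grip":0},{"translation":[200,0,0],"spin":0,"grip":0},{"translation":[250,0,0],"spin":0,"grip":0}]}}

```text
time: 3.1
position: [0.8327, -0.0859, 0.5709]
orientation: [3.036, 0.719, 0.087]
wrist_force: [-0.9, -0.3, -0.2]
opening: 0.0007
```

```bash
python3 st.py
```

```text
3.1 [-0.2399  0.8325  0.1265  0.0085  2.1238  0.8708] [ 0.8327 -0.0859  0.5709] [ 0.0464  0.1495 -0.0011 -0.0031 -0.1529  0.0451] 0.0007106420276315971
z [ 0.0587 -0.0069 -0.9982] y [ 0.4473 -0.8938  0.0325] F [-0.9369 -0.3173 -0.2304]
```

Request:
{"fn": "move_arm", "kwargs": {"motion": [{"translation":[-20,0,0],"spin":0,"grip":0},{"translation":[-40,0,0],"spin":0,"grip":0},{"translation":[-60,0,0],"spin":0,"grip":0},{"translation":[-80,0,0],"spin":0,"grip":0},{"translation":[-100,0,0],"spin":0,"grip":0}]}}

```text
time: 3.6
position: [0.7316, -0.0859, 0.5721]
orientation: [3.036, 0.718, 0.088]
wrist_force: [0.4, -0.8, -0.2]
opening: 0.0003
```

```bash
python3 st.py
```

```text
3.6 [-0.2736  0.4052  0.7476  0.0098  1.9292  0.8361] [ 0.7316 -0.0859  0.5721] [-0.0749 -0.6214  0.8177  0.0043 -0.203  -0.0745] 0.00026477557143812476
z [ 0.0598 -0.0073 -0.9982] y [ 0.4472 -0.8938  0.0333] F [ 0.4212 -0.8336 -0.157 ]
```

Request:
{"fn": "move_arm", "kwargs": {"motion": [{"translation":[20,0,10],"spin":-0.14,"grip":30},{"translation":[40,0,20],"spin":-0.28,"grip":30},{"translation":[60,0,30],"spin":-0.42,"grip":30},{"translation":[80,0,40],"spin":-0.56,"grip":30},{"translation":[100,0,50],"spin":-0.7,"grip":30}]}}

```text
time: 4.1
position: [0.8134, -0.0848, 0.5899]
orientation: [3.084, -0.373, 0.062]
wrist_force: [1.4, -0.5, -2.3]
opening: 0.0299
```

Request:
{"fn": "move_arm", "kwargs": {"motion": [{"translation":[800,-190,500],"spin":0,"grip":30},{"translation":[800,-190,500],"spin":0,"grip":30},{"translation":[800,-190,500],"spin":0,"grip":30},{"translation":[800,-190,500],"spin":0,"grip":30},{"translation":[800,-190,500],"spin":0,"grip":30}]}}

```text
time: 4.6
position: [0.8224, -0.1099, 0.5958]
orientation: [3.078, -0.362, 0.147]
wrist_force: [0.1, -0.0, -0.3]
opening: 0.0298
```

```bash
python3 st.py
```

```text
4.6 [-0.2613  0.8028  0.1265 -0.0284  2.1127  1.5278] [ 0.8224 -0.1099  0.5958] [-0.0407  0.0348 -0.001   0.0043 -0.0291 -0.0356] 0.029801318579443455
z [ 0.0896 -0.0491 -0.9948] y [-0.2333 -0.972   0.027 ] F [ 0.0529 -0.0278 -0.3213]
```

Request:
{"fn": "move_arm", "kwargs": {"motion": [{"translation":[900,-50,300],"spin":0,"grip":30},{"translation":[900,-50,300],"spin":0,"grip":30},{"translation":[900,-50,300],"spin":0,"grip":30},{"translation":[900,-50,300],"spin":0,"grip":30},{"translation":[900,-50,300],"spin":0,"grip":30}]}}

```text
time: 5.1
position: [0.8636, -0.1015, 0.5489]
orientation: [3.076, -0.361, 0.194]
wrist_force: [-0.8, -0.0, 0.0]
opening: 0.03
```

Request:
{"fn": "move_arm", "kwargs": {"motion": [{"translation":[900,-120,300],"spin":0,"grip":30},{"translation":[900,-120,300],"spin":0,"grip":30},{"translation":[900,-120,300],"spin":0,"grip":30},{"translation":[900,-120,300],"spin":0,"grip":30},{"translation":[900,-120,300],"spin":0,"grip":30}]}}

```text
time: 5.6
position: [0.8947, -0.1104, 0.5114]
orientation: [3.072, -0.36, 0.245]
wrist_force: [-0.7, -0.2, 0.1]
opening: 0.0296
```

```bash
python3 st.py
```

```text
5.6 [-0.2427  0.9073  0.1268 -0.02    1.9455  1.5525] [ 0.8947 -0.1104  0.5114] [-0.0024  0.0767  0.0005  0.0018 -0.0839 -0.0002] 0.0295982624010818
z [ 0.1519 -0.0568 -0.9868] y [-0.2326 -0.9724  0.0201] F [-0.7405 -0.2474  0.0635]
```

Request:
{"fn": "move_arm", "kwargs": {"motion": [{"translation":[850,-150,480],"spin":0,"grip":30},{"translation":[850,-150,480],"spin":0,"grip":30},{"translation":[850,-150,480],"spin":0,"grip":30},{"translation":[850,-150,480],"spin":0,"grip":30},{"translation":[850,-150,480],"spin":0,"grip":30}]}}

```text
time: 6.1
position: [0.9014, -0.1223, 0.5141]
orientation: [3.067, -0.358, 0.299]
wrist_force: [-0.8, 0.9, -0.2]
opening: 0.03
```

Request:
{"fn": "move_arm", "kwargs": {"motion": [{"translation":[850,-150,480],"spin":0,"grip":30},{"translation":[850,-150,480],"spin":0,"grip":30},{"translation":[850,-150,480],"spin":0,"grip":30},{"translation":[850,-150,480],"spin":0,"grip":30},{"translation":[850,-150,480],"spin":0,"grip":30}]}}

```text
time: 6.6
position: [0.9092, -0.1321, 0.5151]
orientation: [3.06, -0.357, 0.351]
wrist_force: [-0.3, 0.4, -0.0]
opening: 0.0303
```

Request:
{"fn": "move_arm", "kwargs": {"motion": [{"translation":[850,-150,480],"spin":0,"grip":30},{"translation":[850,-150,480],"spin":0,"grip":30},{"translation":[850,-150,480],"spin":0,"grip":30},{"translation":[850,-150,480],"spin":0,"grip":30},{"translation":[850,-150,480],"spin":0,"grip":30}]}}

```text
time: 7.1
position: [0.9171, -0.1403, 0.517]
orientation: [3.052, -0.355, 0.404]
wrist_force: [-0.6, 0.2, -0.2]
opening: 0.0299
```

```bash
python3 st.py
```

```text
7.1 [-0.2733  0.9067  0.1276 -0.0007  1.8422  1.5287] [ 0.9171 -0.1403  0.517 ] [-0.0108  0.0051  0.0023  0.003  -0.0037 -0.0119] 0.02988031217048516
z [ 0.2521 -0.0713 -0.9651] y [-0.2309 -0.9729  0.0116] F [-0.5656  0.1742 -0.1689]
```

Request:
{"fn": "move_arm", "kwargs": {"motion": [{"translation":[2550,-520,1440],"spin":0,"grip":30},{"translation":[2550,-520,1440],"spin":0,"grip":30},{"translation":[2550,-520,1440],"spin":0,"grip":30},{"translation":[2550,-520,1440],"spin":0,"grip":30},{"translation":[2550,-520,1440],"spin":0,"grip":30}]}}

```text
time: 7.6
position: [0.9247, -0.1525, 0.5186]
orientation: [3.043, -0.353, 0.458]
wrist_force: [0.3, -1.0, 0.3]
opening: 0.0301
```

Request:
{"fn": "move_arm", "kwargs": {"motion": [{"translation":[850,-190,480],"spin":0,"grip":30},{"translation":[850,-190,480],"spin":0,"grip":30},{"translation":[850,-190,480],"spin":0,"grip":30},{"translation":[850,-190,480],"spin":0,"grip":30},{"translation":[850,-190,480],"spin":0,"grip":30}]}}

```text
time: 8.1
position: [0.9321, -0.1652, 0.5204]
orientation: [3.033, -0.351, 0.512]
wrist_force: [-0.2, -0.0, 0.2]
opening: 0.0301
```

Request:
{"fn": "move_arm", "kwargs": {"motion": [{"translation":[850,-190,480],"spin":0,"grip":30},{"translation":[850,-190,480],"spin":0,"grip":30},{"translation":[850,-190,480],"spin":0,"grip":30},{"translation":[850,-190,480],"spin":0,"grip":30},{"translation":[850,-190,480],"spin":0,"grip":30}]}}

```text
time: 8.6
position: [0.9397, -0.1756, 0.5224]
orientation: [3.021, -0.349, 0.566]
wrist_force: [0.0, 0.0, 0.3]
opening: 0.0296
```

Request:
{"fn": "move_arm", "kwargs": {"motion": [{"translation":[850,-190,480],"spin":0,"grip":30},{"translation":[850,-190,480],"spin":0,"grip":30},{"translation":[850,-190,480],"spin":0,"grip":30},{"translation":[850,-190,480],"spin":0,"grip":30},{"translation":[850,-190,480],"spin":0,"grip":30}]}}

```text
time: 9.1
position: [0.9475, -0.1844, 0.5247]
orientation: [3.007, -0.347, 0.62]
wrist_force: [-0.4, -0.6, 0.6]
opening: 0.03
```

```bash
python3 st.py
```

```text
9.1 [-0.3171  0.9119  0.1276  0.0299  1.6957  1.4932] [ 0.9475 -0.1844  0.5247] [-0.014   0.0031  0.0006  0.0042 -0.004  -0.0111] 0.029958800298953547
z [ 0.3846 -0.095  -0.9182] y [-0.2286 -0.9735  0.005 ] F [-0.4254 -0.6228  0.574 ]
```

Request:
{"fn": "move_arm", "kwargs": {"motion": [{"translation":[850,-190,480],"spin":0,"grip":30},{"translation":[850,-190,480],"spin":0,"grip":30},{"translation":[850,-190,480],"spin":0,"grip":30},{"translation":[850,-190,480],"spin":0,"grip":30},{"translation":[850,-190,480],"spin":0,"grip":30}]}}

```text
time: 9.6
position: [0.9554, -0.1919, 0.5273]
orientation: [2.993, -0.345, 0.673]
wrist_force: [-0.2, -0.3, 0.6]
opening: 0.03
```

Request:
{"fn": "move_arm", "kwargs": {"motion": [{"translation":[850,-190,480],"spin":0,"grip":30},{"translation":[850,-190,480],"spin":0,"grip":30},{"translation":[850,-190,480],"spin":0,"grip":30},{"translation":[850,-190,480],"spin":0,"grip":30},{"translation":[850,-190,480],"spin":0,"grip":30}]}}

```text
time: 10.1
position: [0.9634, -0.1982, 0.5302]
orientation: [2.978, -0.342, 0.727]
wrist_force: [0.3, -0.2, 0.0]
opening: 0.03
```

Request:
{"fn": "move_arm", "kwargs": {"motion": [{"translation":[850,-190,480],"spin":0,"grip":30},{"translation":[850,-190,480],"spin":0,"grip":30},{"translation":[850,-190,480],"spin":0,"grip":30},{"translation":[850,-190,480],"spin":0,"grip":30},{"translation":[850,-190,480],"spin":0,"grip":30}]}}

```text
time: 10.6
position: [0.9714, -0.2036, 0.5334]
orientation: [2.961, -0.34, 0.78]
wrist_force: [-0.2, 0.4, -0.6]
opening: 0.0299
```

Request:
{"fn": "move_arm", "kwargs": {"motion": [{"translation":[850,-190,480],"spin":0,"grip":30},{"translation":[850,-190,480],"spin":0,"grip":30},{"translation":[850,-190,480],"spin":0,"grip":30},{"translation":[850,-190,480],"spin":0,"grip":30},{"translation":[850,-190,480],"spin":0,"grip":30}]}}

```text
time: 11.1
position: [0.9794, -0.2083, 0.5369]
orientation: [2.943, -0.338, 0.833]
wrist_force: [0.5, 0.4, 0.3]
opening: 0.0301
```

Request:
{"fn": "move_arm", "kwargs": {"motion": [{"translation":[850,-190,480],"spin":0,"grip":30},{"translation":[850,-190,480],"spin":0,"grip":30},{"translation":[850,-190,480],"spin":0,"grip":30},{"translation":[850,-190,480],"spin":0,"grip":30},{"translation":[850,-190,480],"spin":0,"grip":30}]}}

```text
time: 11.6
position: [0.9873, -0.2124, 0.5406]
orientation: [2.925, -0.335, 0.885]
wrist_force: [-1.0, 0.4, -0.0]
opening: 0.0302
```

Request:
{"fn": "move_arm", "kwargs": {"motion": [{"translation":[850,-190,480],"spin":0,"grip":30},{"translation":[850,-190,480],"spin":0,"grip":30},{"translation":[850,-190,480],"spin":0,"grip":30},{"translation":[850,-190,480],"spin":0,"grip":30},{"translation":[850,-190,480],"spin":0,"grip":30}]}}

```text
time: 12.1
position: [0.995, -0.216, 0.5446]
orientation: [2.906, -0.333, 0.937]
wrist_force: [0.1, 0.1, 0.0]
opening: 0.03
```

```bash
python3 st.py
```

```text
12.1 [-0.3412  0.9209  0.1275  0.0654  1.4727  1.4722] [ 0.995  -0.216   0.5446] [-0.0032  0.0008  0.0009  0.0013 -0.0026 -0.0023] 0.029992261477940232
z [ 0.5687 -0.133  -0.8117] y [-0.2264 -0.974   0.0009] F [0.0911 0.0507 0.0407]
```

```bash
cat > geo.py <<'E'
from h import *
yaw=.636
H0=np.array([.5081,.2381,.0664])  # knob top centre
c,s=np.cos(.6109),np.sin(.6109)
def fr(yaw=yaw,hk=.0132):
    X=np.array([np.cos(yaw),np.sin(yaw),0]);Y=np.array([-np.sin(yaw),np.cos(yaw),0]);Z=np.array([0,0,1.])
    u=c*X+s*Z;n=-s*X+c*Z
    return X,Y,u,n,H0-hk*n
def pol(cam,p,h,**k):
    X,Y,u,n,Hg=fr(**k);q=plane(cam,p,Hg+h*n,n)-Hg
    return np.arctan2(q@Y,q@u),np.hypot(q@Y,q@u)
def pt(th,r,h,**k):
    X,Y,u,n,Hg=fr(**k);return Hg+r*(np.cos(th)*u+np.sin(th)*Y)+h*n
E
python3 - <<'E'
from geo import *
im=cv2.imread("pics/scene0.png").astype(int);b,g,r=im[...,0],im[...,1],im[...,2]
def cen(m,box):
    y,x=np.nonzero(m);k=(x>box[0])&(x<box[1])&(y>box[2])&(y<box[3]);return x[k].mean(),y[k].mean(),k.sum()
gc=cen((g>r+25)&(g>b+25),(140,230,190,230));print(gc)
rc=cen((r>g+60)&(r>b+60),(195,225,195,220));print(rc)
tm=cv2.imread("pics/top0.png").astype(int);B,G,Rr=tm[...,0],tm[...,1],tm[...,2]
rt=cen((Rr>G+40)&(Rr>B+40),(220,250,120,160));print(rt)
T,e=tri(rc[:2],rt[:2]);print("red",T,e)
for yw in(.60,.636,.67):
    for hk in(.013,.018):
        X,Y,u,n,Hg=fr(yw,hk);d=T-Hg
        print(yw,hk,"Hg",Hg,"tab",pol("scene",gc[:2],.010,yaw=yw,hk=hk),"red",pol("scene",rc[:2],.010,yaw=yw,hk=hk),pol("top",rt[:2],.01,yaw=yw,hk=hk),"red3d",np.arctan2(d@Y,d@u),np.hypot(d@Y,d@u),d@n)
        S=lambda x,y:(x/2.5+90,y/2.5+95)
        print("   arm pts",[pol("scene",S(*p),.014,yaw=yw,hk=hk) for p in((283,362),(262,345),(222,322))],"griptop",pol("scene",S(266,309),.06,yaw=yw,hk=hk),pol("top",(330/2.7+80,322/2.7+50),.06,yaw=yw,hk=hk))
E
```

```text
(np.float64(167.45901639344262), np.float64(211.0), np.int64(61))
(np.float64(210.5952380952381), np.float64(208.35714285714286), np.int64(42))
(np.float64(235.73333333333332), np.float64(139.0), np.int64(15))
red [0.6223 0.227  0.1191] 4.5862704742077876e-05
0.6 0.013 Hg [0.5143 0.2423 0.0558] tab (np.float64(0.19782240043846025), np.float64(0.1543162002991345)) red (np.float64(-0.6024364395405682), np.float64(0.12288839609839353)) (np.float64(-0.6138307666670728), np.float64(0.12706069032154205)) red3d -0.6237730481133066 0.1260666602382929 0.005659664074759657
   arm pts [(np.float64(0.2918258470866449), np.float64(0.05177153131704433)), (np.float64(0.25641876097661037), np.float64(0.07571944683755842)), (np.float64(0.3015594747824685), np.float64(0.11635047885094509))] griptop (np.float64(0.29361783338846964), np.float64(0.09096291939769001)) (np.float64(0.2455785467291401), np.float64(0.10779093666527799))
0.6 0.018 Hg [0.5166 0.2439 0.0517] tab (np.float64(0.1708247798986739), np.float64(0.1551378874501715)) red (np.float64(-0.6264266421852998), np.float64(0.1265556050587356)) 
[... 2451 characters left out ...]
p.float64(0.1085779740055255))
0.67 0.018 Hg [0.5162 0.2445 0.0517] tab (np.float64(0.11641075548129044), np.float64(0.15493663016503567)) red (np.float64(-0.7008483133323431), np.float64(0.12919582245973663)) (np.float64(-0.6930049030715193), np.float64(0.12542141058132003)) red3d -0.6825865705301412 0.12620822058125988 0.013737557877859486
   arm pts [(np.float64(0.15698289070836613), np.float64(0.05165892757703877)), (np.float64(0.14779318760551044), np.float64(0.07582662731159719)), (np.float64(0.2153793879564984), np.float64(0.11644207017031227))] griptop (np.float64(0.21411053169728578), np.float64(0.09141657334524494)) (np.float64(0.20734409498070372), np.float64(0.10667043125109528))
```

```bash
python3 - <<'E'
from geo import *
s=lambda x,y:(x/2.5+90,y/2.5+95)
z0=np.zeros(3);Z=np.array([0,0,1.])
a=plane("scene",s(252,549),z0,Z);b=plane("scene",s(432,378),z0,Z);d=a-b
print(a,b,np.linalg.norm(d),np.arctan2(-d[0],d[1]))
a=plane("scene",s(66,463),z0,Z);print("back left",a)
# project model edges with yaw .636
for yw in(.61,.636,.66):
    X,Y,u,n,Hg=fr(yw,.015)
    O=Hg-X*(-.083+.0); O[2]=0  # machine origin guess
    im=cv2.imread("pics/scene0.png");it=cv2.imread("pics/top0.png")
    for A in(("scene",im),("top",it)):
        pts=[]
        for m in((-.110,.149,.037),(-.110,-.149,.037),(-.1075,.149,0),(-.1075,-.149,0),(.025,.125,.290),(.025,-.125,.29),(-.042,.125,.29),(-.042,-.125,.29)):
            pts.append(proj(A[0],O+m[0]*X+m[1]*Y+m[2]*Z))
        P=np.array(pts)
        P=(P-[90,95])*2.5 if A[0]=="scene" else (P-[80,50])*2.7
        print(yw,A[0],P.round(0).tolist())
E
```

```text
[0.4147 0.3405 0.    ] [0.5886 0.1074 0.    ] 0.2907935556628808 0.6408254874714281
back left [0.5923 0.4686 0.    ]
0.61 scene [[240.0, 522.0], [437.0, 352.0], [241.0, 556.0], [436.0, 382.0], [100.0, 190.0], [299.0, 93.0], [163.0, 210.0], [358.0, 106.0]]
0.61 top [[277.0, 500.0], [559.0, 316.0], [283.0, 500.0], [555.0, 322.0], [137.0, 294.0], [445.0, 100.0], [188.0, 375.0], [499.0, 177.0]]
0.636 scene [[244.0, 524.0], [434.0, 350.0], [245.0, 558.0], [433.0, 381.0], [100.0, 192.0], [294.0, 93.0], [165.0, 211.0], [354.0, 106.0]]
0.636 top [[280.0, 504.0], [557.0, 312.0], [286.0, 504.0], [553.0, 319.0], [136.0, 300.0], [439.0, 98.0], [189.0, 380.0], [495.0, 174.0]]
0.66 scene [[248.0, 525.0], [431.0, 349.0], [249.0, 559.0], [430.0, 380.0], [100.0, 194.0], [290.0, 93.0], [167.0, 213.0], [350.0, 106.0]]
0.66 top [[283.0, 507.0], [555.0, 309.0], [288.0, 507.0], [551.0, 315.0], [135.0, 306.0], [433.0, 97.0], [190.0, 385.0], [491.0, 172.0]]
```

```bash
sed -i 's/^yaw=.*/yaw=.643/; s/hk=.0132/hk=.015/' geo.py; python3 - <<'E'
from geo import *
S=lambda x,y:(x/2.5+90,y/2.5+95)
print([pol("scene",S(*p),.012) for p in((283,362),(262,345),(219,321))],"tab nose",pol("scene",S(208,303),.012))
X,Y,u,n,Hg=fr();print("Hg",Hg,"n",n,"u",u)
for th in(.25,-.65,.16): print(th,pt(th,.095,.045))
print("pre",pt(.25,.095,.165))
E
```

```text
[(np.float64(0.19497469138259046), np.float64(0.05166623891742881)), (np.float64(0.1801299310750226), np.float64(0.07580056064834845)), (np.float64(0.25123161709384595), np.float64(0.11908943696345563))] tab nose (np.float64(0.17741313800590386), np.float64(0.13684335316386684))
Hg [0.515  0.2433 0.0541] n [-0.4591 -0.3439  0.8191] u [0.6556 0.4912 0.5736]
0.25 [0.5406 0.2918 0.1438]
-0.65 [0.5784 0.2189 0.1344]
0.16 [0.5467 0.286  0.1448]
pre [0.4855 0.2505 0.2421]
```

Request:
{"fn": "move_arm", "kwargs": {"motion": [{"translation":[-45,10,0],"spin":0.12,"grip":60},{"translation":[-90,20,0],"spin":0.25,"grip":60},{"translation":[-135,30,-5],"spin":0.38,"grip":60},{"translation":[-180,40,-10],"spin":0.5,"grip":60},{"translation":[-225,50,-15],"spin":0.62,"grip":60}]}}

```text
time: 12.6
position: [0.7879, -0.1699, 0.5322]
orientation: [-2.824, -0.569, -0.913]
wrist_force: [0.8, -0.5, 0.7]
opening: 0.0597
```

Request:
{"fn": "move_arm", "kwargs": {"motion": [{"translation":[-45,20,0],"spin":0.1,"grip":60},{"translation":[-90,40,0],"spin":0.2,"grip":60},{"translation":[-135,60,0],"spin":0.25,"grip":60},{"translation":[-180,80,-10],"spin":0.25,"grip":60},{"translation":[-220,100,-20],"spin":0.25,"grip":60}]}}

```text
time: 13.1
position: [0.5686, -0.0699, 0.5121]
orientation: [-2.676, -0.89, -0.865]
wrist_force: [0.6, 0.2, 0.3]
opening: 0.0601
```

```bash
python3 st.py
```

```text
13.1 [-0.5823 -0.264   1.6443  0.5818  1.5273  0.3908] [ 0.5686 -0.0699  0.5121] [-0.0989 -1.1186  1.1173  0.0261  0.0453 -0.0871] 0.0601424794099974
z [ 0.4696  0.3482 -0.8113] y [ 0.5982 -0.8014  0.0023] F [0.5859 0.2067 0.3176]
```

Request:
{"fn": "move_arm", "kwargs": {"motion": [{"translation":[-25,40,-15],"spin":0,"grip":60},{"translation":[-50,80,-30],"spin":0,"grip":60},{"translation":[-75,120,-45],"spin":0,"grip":60},{"translation":[-100,160,-60],"spin":0,"grip":60},{"translation":[-115,200,-80],"spin":0,"grip":60}]}}

```text
time: 13.6
position: [0.4542, 0.1304, 0.4326]
orientation: [-2.676, -0.889, -0.869]
wrist_force: [1.6, -1.0, -0.5]
opening: 0.0601
```

Request:
{"fn": "move_arm", "kwargs": {"motion": [{"translation":[0,30,-35],"spin":0,"grip":60},{"translation":[0,60,-70],"spin":0,"grip":60},{"translation":[0,80,-110],"spin":0,"grip":60},{"translation":[15,100,-150],"spin":0,"grip":60},{"translation":[32,120,-190],"spin":0,"grip":60}]}}

```text
time: 14.1
position: [0.4874, 0.2507, 0.2414]
orientation: [-2.674, -0.891, -0.867]
wrist_force: [0.8, -0.8, 0.8]
opening: 0.06
```

```bash
python3 st.py; python3 - <<'E'
from h import *
for n in("scene","top"):
    im=arm.capture(n); cv2.imwrite(f"pics/{n}1.png",im)
    a=im[95:335,90:310] if n=="scene" else im[50:260,80:300]
    cv2.imwrite(f"pics/{n}1c.png",cv2.resize(a,None,fx=2.5,fy=2.5,interpolation=cv2.INTER_CUBIC))
E
```

```text
14.1 [ 0.1276 -0.3572  2.1996  0.4196  0.7816  0.833 ] [0.4874 0.2507 0.2414] [ 0.4765  1.2054 -0.099   0.118  -1.2147 -0.0131] 0.06002488958655505
z [ 0.4705  0.3497 -0.8101] y [ 0.5993 -0.8005  0.0026] F [ 0.7995 -0.7731  0.782 ]
```

View pics/scene1c.png

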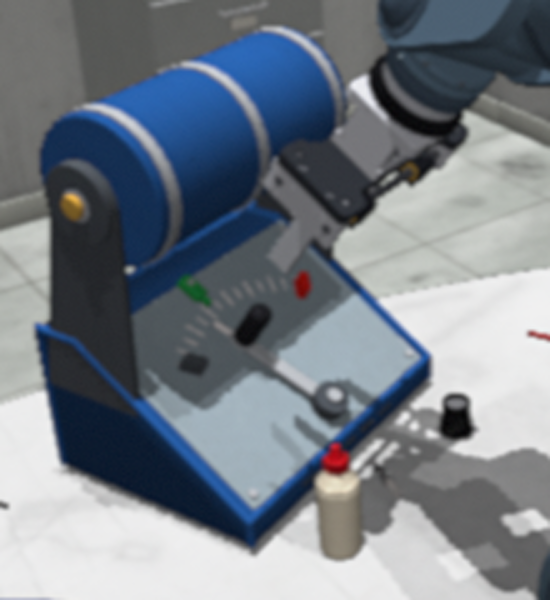

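View pics/top1c.png

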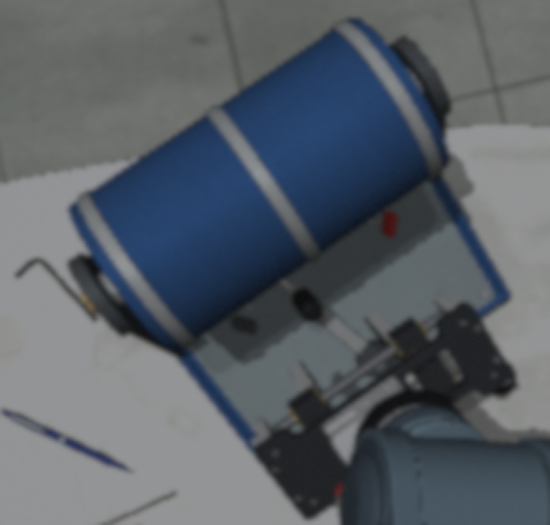

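Request:
{"fn": "move_arm", "kwargs": {"motion": [{"translation":[7,5,-12],"spin":0,"grip":60},{"translation":[14,10,-24],"spin":0,"grip":60},{"translation":[21,15,-36],"spin":0,"grip":60},{"translation":[28,20,-48],"spin":0,"grip":60},{"translation":[35,25,-60],"spin":0,"grip":60}]}}

```text
time: 14.7
position: [0.5239, 0.2743, 0.1844]
orientation: [-2.674, -0.889, -0.87]
wrist_force: [-0.3, 0.2, -0.1]
opening: 0.0602
```

```bash
python3 - <<'E'
from h import *
for n in("scene","top"):
    im=arm.capture(n)
    a=im[95:335,90:310] if n=="scene" else im[50:260,80:300]
    cv2.imwrite(f"pics/{n}2c.png",cv2.resize(a,None,fx=2.5,fy=2.5,interpolation=cv2.INTER_CUBIC))
E
```

```text
(no output)
```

View pics/scene2c.png

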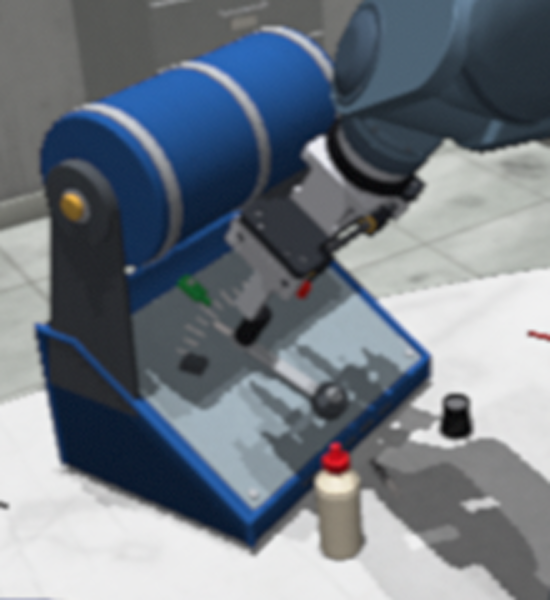

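View pics/top2c.png

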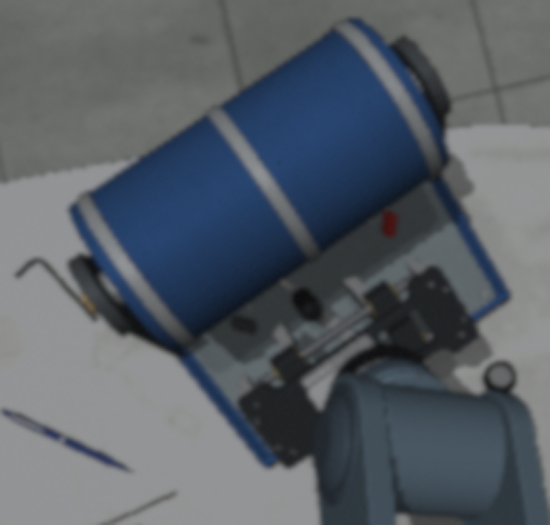

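Request:
{"fn": "move_arm", "kwargs": {"motion": [{"translation":[6,5,-13],"spin":0,"grip":60},{"translation":[12,10,-26],"spin":0,"grip":60},{"translation":[19,16,-40],"spin":0,"grip":60},{"translation":[19,16,-40],"spin":0,"grip":40},{"translation":[19,16,-40],"spin":0,"grip":32}]}}

```text
time: 15.3
position: [0.5419, 0.2903, 0.1435]
orientation: [-2.675, -0.889, -0.866]
wrist_force: [-0.5, -0.1, -0.3]
opening: 0.0473
```

```bash
python3 st.py; python3 - <<'E'
from h import *
for n in("scene","top"):
    im=arm.capture(n)
    a=im[95:335,90:310] if n=="scene" else im[50:260,80:300]
    cv2.imwrite(f"pics/{n}3c.png",cv2.resize(a,None,fx=2.5,fy=2.5,interpolation=cv2.INTER_CUBIC))
E
```

```text
15.3 [ 0.1998 -0.02    2.1118  0.5163  0.5293  0.7484] [0.5419 0.2903 0.1435] [-0.0003 -0.0104 -0.001   0.0037 -0.0074 -0.0014] 0.04726339930612296
z [ 0.47    0.3495 -0.8105] y [ 0.5984 -0.8012  0.0015] F [-0.4969 -0.1006 -0.3355]
```

View pics/scene3c.png

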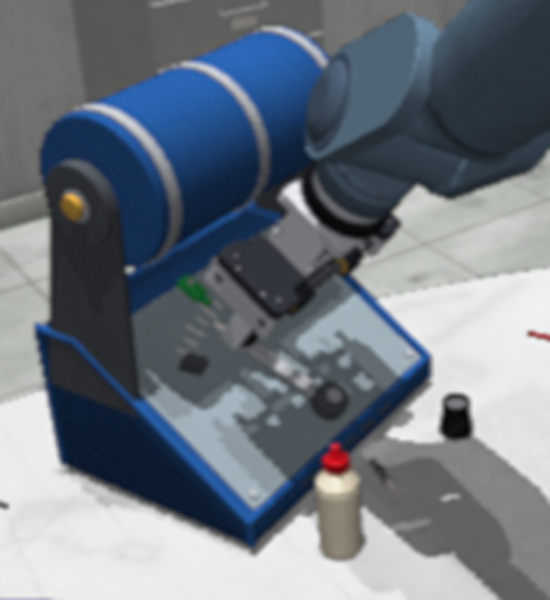

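View pics/top3c.png

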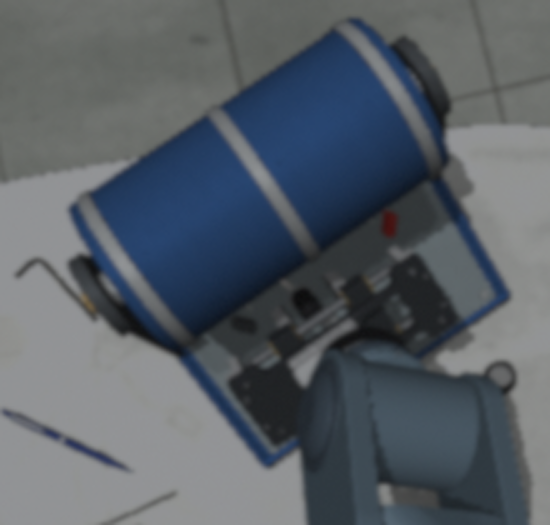

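```bash
python3 - <<'E'
from geo import *
p=arm.get_obs()["position"];X,Y,u,n,Hg=fr()
d=p-Hg;print("now th",np.arctan2(d@Y,d@u),np.hypot(d@Y,d@u),d@n,"Y",Y)
for th in np.linspace(.22,-.65,11)[1:]:print(round(th,3),((pt(th,.095,.045)-p)*1000).round(1))
E
```

```text
now th 0.22812734182836553 0.09469775489766802 0.044808262083708986 Y [-0.5996  0.8003  0.    ]
0.133 [ 6.5 -6.2  1.3]
0.046 [ 11.9 -12.4   1.7]
-0.041 [ 16.8 -19.    1.7]
-0.128 [ 21.3 -25.9   1.3]
-0.215 [ 25.3 -33.1   0.5]
-0.302 [ 28.7 -40.6  -0.7]
-0.389 [ 31.5 -48.2  -2.3]
-0.476 [ 33.7 -55.9  -4.3]
-0.563 [ 35.3 -63.6  -6.7]
-0.65 [ 36.3 -71.4  -9.4]
```

Request:
{"fn": "move_arm", "kwargs": {"motion": [{"translation":[0,0,0],"spin":0,"grip":24},{"translation":[6,-6,1],"spin":0,"grip":24},{"translation":[12,-12,2],"spin":0,"grip":24},{"translation":[17,-19,2],"spin":0,"grip":24},{"translation":[25,-33,1],"spin":0,"grip":24}]}}

```text
time: 15.9
position: [0.5669, 0.258, 0.1439]
orientation: [-2.673, -0.89, -0.865]
wrist_force: [-0.0, 5.6, 1.4]
opening: 0.0239
```

Request:
{"fn": "move_arm", "kwargs": {"motion": [{"translation":[4,-8,-1],"spin":0,"grip":24},{"translation":[7,-16,-3],"spin":0,"grip":24},{"translation":[9,-24,-5],"spin":0,"grip":24},{"translation":[11,-32,-8],"spin":0,"grip":24},{"translation":[11,-38,-10],"spin":0,"grip":24}]}}

```text
time: 16.4
position: [0.5773, 0.2187, 0.1322]
orientation: [-2.676, -0.889, -0.862]
wrist_force: [1.1, 3.6, 0.2]
opening: 0.0239
```

```bash
python3 st.py; python3 - <<'E'
from geo import *
p=arm.get_obs()["position"];X,Y,u,n,Hg=fr()
d=p-Hg;print("now th",np.arctan2(d@Y,d@u),np.hypot(d@Y,d@u),d@n,"Fy",arm.get_obs()["wrist_force"]@Y)
for n in("scene","top"):
    im=arm.capture(n)
    a=im[95:335,90:310] if n=="scene" else im[50:260,80:300]
    cv2.imwrite(f"pics/{n}4c.png",cv2.resize(a,None,fx=2.5,fy=2.5,interpolation=cv2.INTER_CUBIC))
E
```

```text
16.4 [0.035  0.0208 2.0951 0.6411 0.5893 0.5025] [0.5773 0.2187 0.1322] [-0.1261 -0.005   0.0522  0.1035  0.0297 -0.2003] 0.02388289168461826
z [ 0.468   0.349  -0.8119] y [ 0.5983 -0.8013  0.0004] F [1.0616 3.6442 0.2293]
now th -0.6591928191944691 0.09308309967747846 0.043781171785908395 Fy 2.2798785228098066
```

View pics/scene4c.png

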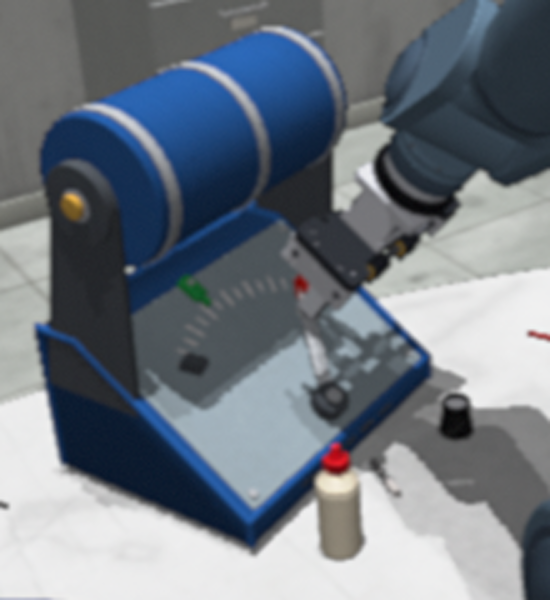

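View pics/top4c.png

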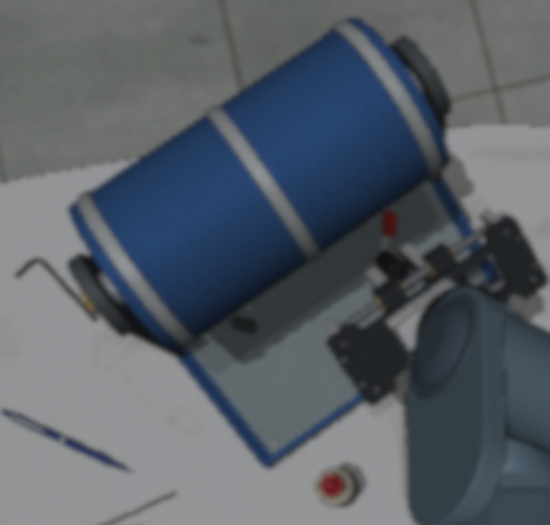

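Request:
{"fn": "move_arm", "kwargs": {"motion": [{"translation":[0,-2,-1],"spin":0,"grip":24},{"translation":[0,-3,-1],"spin":0,"grip":24},{"translation":[0,-4,-1],"spin":0,"grip":24},{"translation":[0,-4,-1],"spin":0,"grip":24},{"translation":[0,-4,-1],"spin":0,"grip":24}]}}

```text
time: 17.0
position: [0.5764, 0.2169, 0.1314]
orientation: [-2.673, -0.89, -0.86]
wrist_force: [-0.8, 7.1, 0.5]
opening: 0.0239
```

Request:
{"fn": "move_arm", "kwargs": {"motion": [{"translation":[0,-2,-1],"spin":0,"grip":24},{"translation":[0,-4,-1],"spin":0,"grip":24},{"translation":[0,-6,-2],"spin":0,"grip":24},{"translation":[0,-6,-2],"spin":0,"grip":24},{"translation":[0,-6,-2],"spin":0,"grip":24}]}}

```text
time: 17.5
position: [0.5751, 0.2151, 0.1305]
orientation: [-2.664, -0.89, -0.856]
wrist_force: [0.2, 27.2, 2.2]
opening: 0.0244
```

```bash
python3 - <<'E'
from geo import *
o=arm.get_obs();p=o["position"];X,Y,u,n,Hg=fr();print(p,o["wrist_force"],o["opening"])
d=p-Hg;print("now th",np.arctan2(d@Y,d@u),np.hypot(d@Y,d@u),d@n,o["time"])
E
```

```text
[0.5751 0.2151 0.1305] [ 0.1781 27.1552  2.171 ] 0.024445757446130558
now th -0.7007402749815169 0.09078737628377574 0.04463162689899833 17.5
```

Request:
{"fn": "move_arm", "kwargs": {"motion": [{"translation":[0,4,1],"spin":0,"grip":24},{"translation":[0,4,1],"spin":0,"grip":24},{"translation":[0,4,1],"spin":0,"grip":24},{"translation":[0,4,1],"spin":0,"grip":24},{"translation":[0,4,1],"spin":0,"grip":24}]}}

```text
time: 18.0
position: [0.5756, 0.216, 0.1304]
orientation: [-2.67, -0.891, -0.857]
wrist_force: [-3.3, 11.5, 2.3]
opening: 0.0243
```

Request:
{"fn": "move_arm", "kwargs": {"motion": [{"translation":[0,0,0],"spin":0,"grip":24},{"translation":[0,0,0],"spin":0,"grip":24},{"translation":[0,0,0],"spin":0,"grip":24},{"translation":[0,0,0],"spin":0,"grip":24},{"translation":[0,0,0],"spin":0,"grip":24}]}}

```text
time: 18.5
position: [0.5756, 0.216, 0.1304]
orientation: [-2.67, -0.891, -0.857]
wrist_force: [-3.7, 11.4, 1.6]
opening: 0.0238
```

```bash
python3 - <<'E'
from geo import *
o=arm.get_obs();p=o["position"];X,Y,u,n,Hg=fr();print(p,o["wrist_force"],o["time"])
d=p-Hg;th0=np.arctan2(d@Y,d@u);print("now th",th0,np.hypot(d@Y,d@u),d@n)
for th in np.linspace(-.68,.20,11):print(round(th,3),((pt(th,.095,.045)-p)*1000).round(1))
E
```

```text
[0.5756 0.216  0.1304] [-3.6944 11.4284  1.6055] 18.5
now th -0.6919759188107513 0.09108166383196031 0.04405081985600002
-0.68 [3.  0.2 2.9]
-0.592 [2.2 8.  5.8]
-0.504 [ 0.8 15.9  8.3]
-0.416 [-1.3 23.7 10.4]
-0.328 [-3.9 31.4 12.1]
-0.24 [-7.2 39.  13.5]
-0.152 [-11.1  46.3  14.4]
-0.064 [-15.5  53.4  14.9]
0.024 [-20.4  60.2  15. ]
0.112 [-25.7  66.6  14.7]
0.2 [-31.5  72.6  14. ]
```

Request:
{"fn": "move_arm", "kwargs": {"motion": [{"translation":[-1,8,3],"spin":0,"grip":24},{"translation":[-2,16,6],"spin":0,"grip":24},{"translation":[-4,25,8],"spin":0,"grip":24},{"translation":[-7,33,10],"spin":0,"grip":24},{"translation":[-10,41,11],"spin":0,"grip":24}]}}

```text
time: 19.0
position: [0.5698, 0.2546, 0.1443]
orientation: [-2.676, -0.888, -0.873]
wrist_force: [4.9, -3.4, 3.5]
opening: 0.024
```

Request:
{"fn": "move_arm", "kwargs": {"motion": [{"translation":[-4,8,1],"spin":0,"grip":24},{"translation":[-8,15,2],"spin":0,"grip":24},{"translation":[-13,22,2],"spin":0,"grip":24},{"translation":[-18,28,2],"spin":0,"grip":24},{"translation":[-18,28,2],"spin":0,"grip":24}]}}

```text
time: 19.5
position: [0.5483, 0.2834, 0.1434]
orientation: [-2.674, -0.891, -0.861]
wrist_force: [0.8, -0.5, 0.0]
opening: 0.0241
```

```bash
python3 - <<'E'
from geo import *
o=arm.get_obs();p=o["position"];X,Y,u,n,Hg=fr();print(p,o["wrist_force"],o["time"])
d=p-Hg;th0=np.arctan2(d@Y,d@u);print("now th",th0,np.hypot(d@Y,d@u),d@n)
for n in("scene",):
    im=arm.capture(n);cv2.imwrite("pics/s5.png",im)
    a=im[190:290,140:260]
    cv2.imwrite(f"pics/{n}5c.png",cv2.resize(a,None,fx=5,fy=5,interpolation=cv2.INTER_CUBIC))
E
```

```text
[0.5483 0.2834 0.1434] [ 0.8167 -0.5364  0.0332] 19.5
now th 0.13027128160194246 0.09355167093813993 0.04408517868347604
```

View pics/scene5c.png

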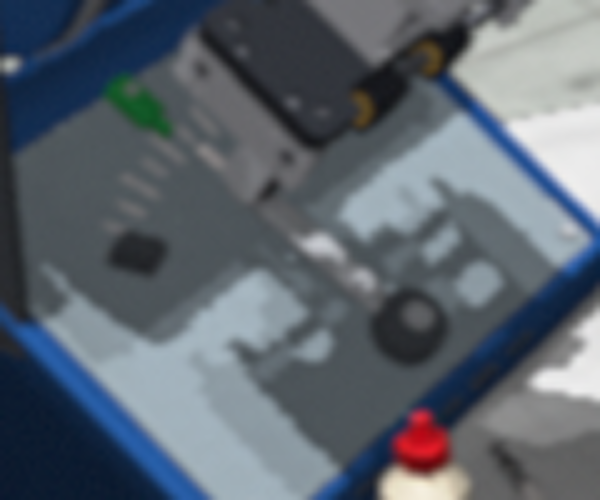

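```bash
python3 - <<'E'
from geo import *
S=lambda x,y:(x/5+140,y/5+190)
print("tip",pol("scene",S(202,147),.010),pol("scene",S(214,159),.01),"nose",pol("scene",S(167,132),.010),"tabbody",pol("scene",S(128,98),.010), "arm",pol("scene",S(322,248),.014),pol("scene",S(288,217),.014))
E
```

```text
tip (np.float64(0.1166974189579678), np.float64(0.1205216821850634)) (np.float64(0.12388630300403121), np.float64(0.11283924597069468)) nose (np.float64(0.16530179459991995), np.float64(0.13645392399129833)) tabbody (np.float64(0.15587359165774328), np.float64(0.15969565725824444)) arm (np.float64(0.178164850926847), np.float64(0.04981233754829314)) (np.float64(0.14680342866911805), np.float64(0.07036343737051218))
```

Request:
{"fn": "move_arm", "kwargs": {"motion": [{"translation":[-2,2,0],"spin":0,"grip":24},{"translation":[-3,3,0],"spin":0,"grip":24},{"translation":[-3,3,0],"spin":0,"grip":24},{"translation":[-3,3,0],"spin":0,"grip":50},{"translation":[-3,3,0],"spin":0,"grip":60}]}}

```text
time: 20.05
position: [0.546, 0.2855, 0.1434]
orientation: [-2.675, -0.889, -0.861]
wrist_force: [0.1, 0.2, 0.3]
opening: 0.037
```

Request:
{"fn": "move_arm", "kwargs": {"motion": [{"translation":[0,0,0],"spin":0,"grip":60},{"translation":[-8,-6,14],"spin":0,"grip":60},{"translation":[-18,-14,34],"spin":0,"grip":60},{"translation":[-30,-23,56],"spin":0,"grip":60},{"translation":[-45,-34,82],"spin":0,"grip":60}]}}

```text
time: 20.55
position: [0.5005, 0.2512, 0.2258]
orientation: [-2.676, -0.89, -0.86]
wrist_force: [0.2, -0.1, 0.4]
opening: 0.0601
```

```bash
python3 - <<'E'
from geo import *
o=arm.get_obs();print(o["position"],o["wrist_force"],o["time"])
im=arm.capture("scene");cv2.imwrite("pics/s6.png",im)
cv2.imwrite("pics/scene6c.png",cv2.resize(im[190:290,140:260],None,fx=5,fy=5,interpolation=cv2.INTER_CUBIC))
E
```

```text
[0.5005 0.2512 0.2258] [ 0.2393 -0.0807  0.3961] 20.55
```

View pics/scene6c.png

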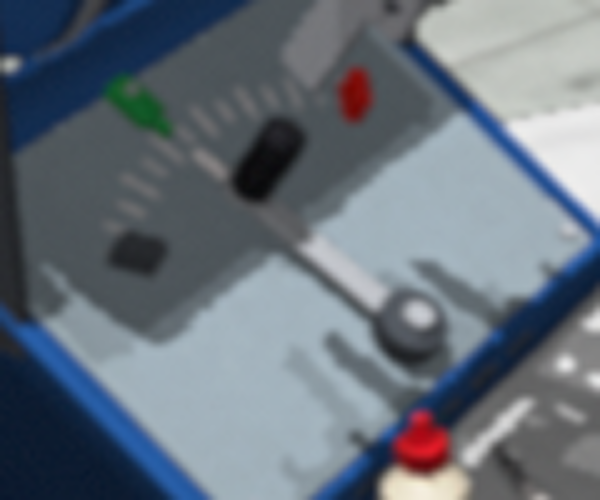

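```bash
python3 - <<'E'
from geo import *
S=lambda x,y:(x/5+140,y/5+190)
print("tip",pol("scene",S(196,150),.010),pol("scene",S(209,164),.01),"nose",pol("scene",S(168,133),.010),"tab",pol("scene",S(125,97),.01),"arm",[pol("scene",S(*q),.014) for q in((366,286),(312,243),(290,225))])
im=cv2.imread("pics/s6.png")
cv2.imwrite("pics/s6z.png",cv2.resize(im[202:262,155:235],None,fx=10,fy=10,interpolation=cv2.INTER_NEAREST))
E
```

```text
tip (np.float64(0.14672567198664313), np.float64(0.12145270075666632)) (np.float64(0.16072533819449747), np.float64(0.11287653562533012)) nose (np.float64(0.16602268263859865), np.float64(0.13581883095946312)) tab (np.float64(0.1598801154530481), np.float64(0.16096365803126977)) arm [(np.float64(0.25593879922991775), np.float64(0.023972329687551915)), (np.float64(0.20140437719906437), np.float64(0.054710608270560124)), (np.float64(0.19013156209471074), np.float64(0.06737994848427238))]
```

View pics/s6z.png

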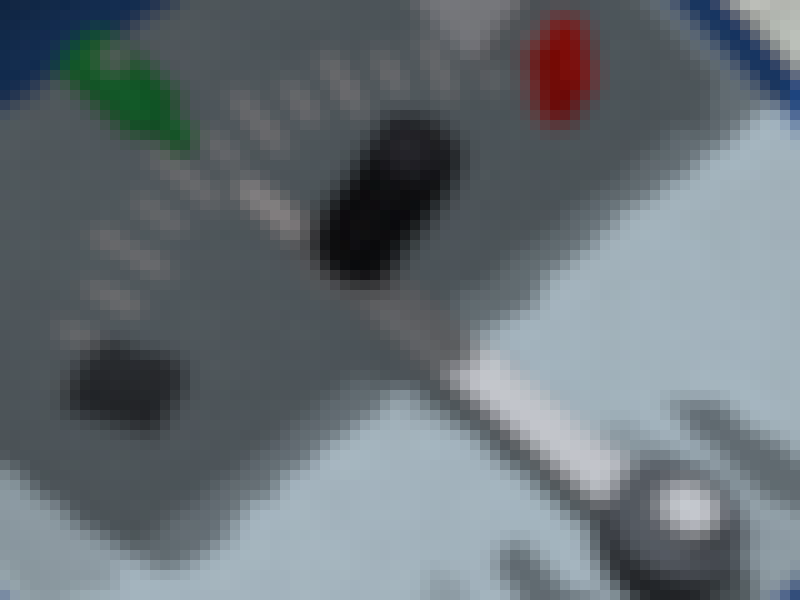

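Request:
{"fn": "move_arm", "kwargs": {"motion": [{"translation":[-15,-12,30],"spin":0,"grip":60},{"translation":[-30,-24,60],"spin":0,"grip":60},{"translation":[-45,-36,90],"spin":0,"grip":60},{"translation":[-55,-44,110],"spin":0,"grip":60},{"translation":[-55,-44,110],"spin":0,"grip":60}]}}

```text
time: 21.1
position: [0.4474, 0.207, 0.3398]
orientation: [-2.674, -0.889, -0.874]
wrist_force: [0.8, -0.4, -0.4]
opening: 0.0601
```

```bash
python3 - <<'E'
from geo import *
im=arm.capture("scene");cv2.imwrite("pics/s7.png",im)
cv2.imwrite("pics/s7z.png",cv2.resize(im[190:335,140:300],None,fx=4,fy=4,interpolation=cv2.INTER_CUBIC))
a=cv2.imread("pics/s6.png");print(cv2.absdiff(a,im)[205:225,160:185].mean(),cv2.absdiff(cv2.imread("pics/scene0.png"),im)[200:220,155:178].mean())
def c(i):
    i=i.astype(int);y,x=np.nonzero((i[190:230,140:230,1]>i[190:230,140:230,2]+25)&(i[190:230,140:230,1]>i[190:230,140:230,0]+25));return x.mean(),y.mean()
print("tab px",c(cv2.imread("pics/scene0.png")),c(im));o=arm.get_obs();print(o["time"],o["wrist_force"],o["joint_velocities"])
E
```

```text
0.5906666666666667 0.6731884057971015
tab px (np.float64(27.459016393442624), np.float64(21.0)) (np.float64(27.4), np.float64(21.016666666666666))
21.15 [ 0.0105 -0.6326 -0.2409] [ 0.0152  0.0479  0.0375 -0.0037 -0.0045 -0.0003]
```

View pics/s7z.png

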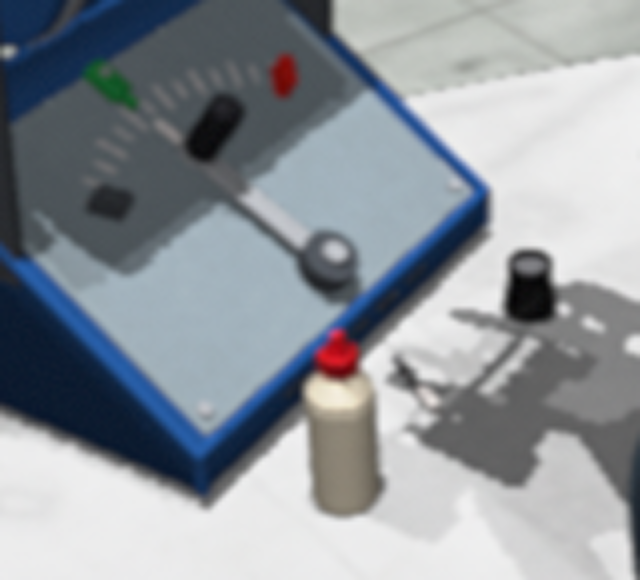

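The pointer (150,118) to (185,145) is in line with the tab's nose (133,103). The tab, bottle, loupe and brush are where they were at the start. I'm handing the job in.

```bash
python3 -c "
from bench import arm
print(arm.finish_job())"
```

```text
the job is handed in; nothing more can be done
None
```

I took the speed lever back to the idle stop, held it there, then set its pointer to the green tab and let go. I handed the job in at about 21 s of the 43 s allowed.

- **Leaning the tool:** the moves only allow a turn about the vertical, so I could not tilt the tool directly. I pushed the arm against its reach limit in free space until the tool leaned about 35.7°. The lean stayed when I brought the arm back and spun it into line with the lever.
- **Idle stop:** I straddled the grip with the fingers and pushed the lever right. The wrist force rose to 27 N with almost no further movement, so it was at the stop. I held it there for about a second at about 12 N.
- **Setting to the tab:** the last image puts the pointer at 0.147 to 0.160 rad and the tab's nose at 0.166 rad. That is a gap of about 0.02 rad or less, against the 0.07 rad allowed. A straight line along the lever's arm and pointer runs onto the nose.
- **A disagreement:** spots on the lever's arm close to the hinge read higher, 0.19 to 0.26 rad. I put this down to my estimate of the hinge position being a few millimetres off, and trusted the pointer's end instead.
- **Bystanders:** the tab moved less than 0.1 pixel in the image. The bottle, loupe and brush looked unmoved by eye; I did not measure them. The gripper had been pulled well clear, with the wrist force near zero.

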